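# Shut the red air valve in the glazing bench's service box

## Robot

A 7-joint arm with a two-finger parallel gripper is mounted at the origin on the work surface. World frame = base frame: x ahead of the robot, y to its left, z up, the work surface at z = 0. Lengths are in m, angles in rad, forces in N, time in s.
With the tool pointing down it reaches from about 0.35 to 0.9 m from the base axis. Payload 8.1 kg.
Tool frame: the origin (TCP) lies midway between the tips of the shut fingers; the grasp point (between the pads) lies arm.grasp_offset behind it (arm.grasp_offset is the distance from the TCP to the grasp point, in m); z points along the fingers, y is the line along which they close (so a half turn about z gives the same grasp; the last joint's range is limited). The gripper opens to 92 mm and grips with 3 to 60 N. Pads are 19 mm wide; open, the fingers measure 130 mm over their backs; the gripper's body (75 mm by 190 mm) begins 47 mm behind the grasp point.
Start: joints at [-1.259, 0.434, 0.025, 1.573, -0.012, 1.134, -0.075], TCP at [0.252, 0.572, 0.2] pointing down, gripper open.
Joint ranges: [-2.62, 2.62], [-0.44, 2.09], [-1.27, 1.32], [0.08, 2.57], [-1.32, 4.46], [0.12, 2], [-2.74, 2.74]. Speed limits (rad/s): [2.22, 2.22, 3.01, 3.01, 3.14, 3.14, 3.14].

## Interface

Orientations are given as a rotation vector (axis times angle).
In Python, from cell import observe, imaging, arm gives the robot as it stands.
- The arm moves only by the tool apply_moves, never from a script. Its argument "commands" is a list of rows, each a list of 5 numbers: the opening in per cent of the stroke, from 0 (shut) to 100 (fully open), then the shift along the world's x, y, z in units of 0.06 m (1.0 is 0.06 m), then the turn about the world's z in units of 0.5 rad (1.0 is 0.5 rad). A call has 1 to 12 rows; each row shifts and turns the commanded pose from where the row before left it; what a row does not reach is not made up. A row lasts 1/8 s, in which the tool goes at most 62.5 mm and 10.7 degrees, less where a joint would pass 70% of its speed; a pose out of reach is approached as far as the arm can. A call with a number of a shift or a turn outside -1 to 1 is refused whole. A call with a gripper value outside its range is refused whole. The fingers move at their own pace and stop on an object; "newtons" is the grip in N (left out, the last holds). Time passes only in rows, so rows that do not move let the fingers close. It gives the time, the measured TCP pose, the force, the opening and the grip force at its end, in the units of the state.
- observe(): the state, without advancing time (a new reading comes with each control period).
- imaging.get_image(name): name is "side" or "top"; returns (picture, depth): 400x640x3 uint8, red, green, blue; 400x640 float32, m along the optical axis (not along the pixel's ray), 0 where there is no reading.
- imaging.camera_params(name): a dict with "camera_matrix" (3x3 intrinsics, pixels), "dist" ([k1, k2, p1, p2, k3] as OpenCV has them; the pictures are not rectified), "origin" and "rotation" of the camera in the world. Camera axes: x right, y up, looking along -z (the intrinsics and any distortion apply to the point x, -y, -z); pixel columns grow to the right and rows downward; lengths in m; the calibration is good to about 2 mm. A picture is of the moment at which its call begins. camera_params takes no time and is no camera call.
- arm.sign_off(): hands the job in; it is judged then, once.
The state is a dict: "clock": time; "joints": joint angles; "dq": joint speeds; "joint_efforts": joint torques, N m; "position": TCP position; "ee_rot": TCP orientation; "force": force on the tool from outside, world axes, zero at the start; "ft_torque": the same for the moment, N m; "width": opening from 0.0 (shut) to 1.0 (fully open); "gripper_force": force on a finger pad.
Only numpy, scipy, OpenCV 4.12 (cv2) and the standard library are available. Lean on these libraries where they do the work, as an engineer would, in place of code of your own. Each camera call takes 0.05 s, during which the arm holds its last target. There are 200 camera calls.

## Task

Spraying is over: push the wooden cover of the green service box on the bench aside along its rails, as far as it goes, and leave it open; then push the red handle underneath (the one with the white band) round a quarter turn until it is fully shut against its stop, square across its pipe. Only push: do not take the cover's batten or the handle between the fingers, and leave the blue handle and all the pots, jars and tools where they are.

Things in the scene. Friction and masses are not known exactly. Their poses are not given: they have to be found in the camera images.
- valve_box: Fixed green service box on the bench, 280 mm (its x) by 355 mm (its y), 80 mm tall, with aluminium guide rails on its two long edges up to 91 mm. Origin: under the middle of the box, on the bench; it stands at any yaw within about 15 degrees of the world's axes. Its -y half is an open compartment under the cover: inside from x -130 to +130 mm and y -165 to 0 mm, walls 8 mm thick, rim at z 80 mm; its +y half is a closed deck at z 79 mm that the cover slides over.
- cover (a joint): Slide of the pale wooden cover (264 mm in the box's x, 170 mm in its y, 8 mm thick, top at z 88 mm) along the box's +y, in m: 0 = fully over the compartment, 0.150 = fully aside at its stop. It starts at 0 to 0.02, takes about 3 N to push and stays where it is left.
- cover_batten (a point): Middle of the dark wooden batten on the cover: 110 mm long in the box's x, 16 mm wide in its y, 20 mm tall (z 88 to 108 mm; this point is at z 98 mm). It lies 137 mm to the -y side of the box's origin when the cover is closed and moves with the cover. Push its -y face towards +y.
- red_handle (a joint): Angle of the red valve handle (with a white band) in rad: 0 = open, in line with its pipe, pointing to the box's -y; 1.571 = shut at its stop, square across the pipe, pointing to the box's +x. It turns anticlockwise seen from above as it shuts. Starts at 0 to 0.2; stiff (about 3 N at 50 mm from the pivot) and stays where it is left.
- red_pivot (a point): Point on the upright turning axis of the red handle, at the handle's mid-height, 62 mm above the bench. The two valves stand in the compartment at the box's x = -65 mm and +40 mm, y = -50 mm; which is red and which blue varies, and the cover hides them.
- red_grip (a point): Middle of the red sleeve of the handle, 46 mm from the pivot, at z 62 mm. The sleeve is 16 mm wide, 14 mm tall (z 55 to 69 mm) and runs from 22 to 70 mm from the pivot, its outer end. This point's y axis runs along the handle from the sleeve towards the pivot, its x axis is the way the sleeve moves as it shuts. Under it the copper pipe reaches up to z 34 mm and the brass valve body (within 23 mm of the pivot along the pipe) to 40 mm.
- blue_handle (a joint): Angle of the blue valve handle, same kind, size and directions as the red one; starts at 0 to 0.2. Leave it alone.
- blue_grip (a point): Middle of the blue sleeve, 46 mm from its pivot, z 62 mm.
- mug: Loose blue mug, 72 mm across and 85 mm tall, beside the +y end of the box. Origin: centre of its underside.
- glaze_jar: Loose amber jar with black lid, 60 mm across and 70 mm tall, beside the -y end of the box. Origin: centre of its underside.
- brush: Loose brush lying behind the box (its +x side), about crosswise. Origin: on the bench under it.
- vase: Loose blue-grey vase, 120 mm across, 165 mm tall, on the far left. Origin: centre of its underside.
- spray_bottle: Loose white bottle with blue cap, 80 mm across, 190 mm tall, on the far right. Origin: centre of its underside.
- bowl: Loose terracotta bowl, 120 mm across, 50 mm tall, on the left. Origin: centre of its underside.
- yellow_cup: Loose yellow cup, 70 mm across, 80 mm tall, on the right. Origin: centre of its underside.

How it is judged:
On the way, in this order (a step that is already met when the one before it is completed fails the run):
1. the cover is pushed fully aside (within 15 mm of its stop) (value of joint cover above 0.135 m), for 0.2 s.
2. the red handle is pushed shut (within 0.12 rad of its stop) (value of joint red_handle above 1.45 rad), for 0.2 s.
At the end, for the whole second after the job is handed in: The cover is aside within 15 mm of its stop, the red handle is within 0.12 rad (7 degrees) of its shut stop, both at rest; the blue handle's sleeve is within 12 mm and every loose thing within 30 mm of where it began (value of joint cover above 0.135 m and value of joint red_handle above 1.45 rad and distance of blue_grip from where it was at the start of the episode below 0.012 m and velocity of joint red_handle between -0.05 and 0.05 rad/s and velocity of joint cover between -0.01 and 0.01 m/s and distance of each of mug, glaze_jar, brush, vase, spray_bottle, bowl, yellow_cup from where it was at the start of the episode below 0.03 m); the robot touches nothing.
It fails at once if the red handle is taken between the fingers (x of the grasp point in the frame of red_grip between -0.006 and 0.006 m and y of the grasp point in the frame of red_grip between -0.03 and 0.03 m and z of the grasp point in the frame of red_grip between -0.02 and 0.012 m and contact force between the fingers and red_handle above 1 N).
It fails at once if the cover's batten is taken between the fingers (y of the grasp point in the frame of cover_batten between -0.006 and 0.006 m and x of the grasp point in the frame of cover_batten between -0.055 and 0.055 m and z of the grasp point in the frame of cover_batten between -0.02 and 0.012 m and contact force between the fingers and cover above 1 N).
It fails at once if the blue handle is moved by more than 12 mm (distance of blue_grip from where it was at the start of the episode above 0.012 m).
It fails at once if a pot, jar, bottle, cup or brush is moved or lifted by more than 30 mm (distance of any of mug, glaze_jar, brush, vase, spray_bottle, bowl, yellow_cup from where it was at the start of the episode above 0.03 m).
It also fails if it takes over 42 s, if anything falls off the work surface, if the arm or the gripper's body presses on something with over 40 N, if the wrist force passes 120 N, or if a joint passes its speed limit or range.

## Working session

There is one attempt and no reset: what is moved stays moved. The work goes in short steps, Python scripts to look and compute and a tool call to move; the robot and the scene stay as the last step left them, time stands still between calls to the robot, and variables do not carry over. Pictures are saved under pics/ and viewed, at most 10 in all, crops included, and the job is handed in when it is done.

Besides the shell and the picture viewer there is one more tool, called as name(argument=value, ...), one argument or row to a line, values as JSON. apply_moves: Moves the arm, as the interface text tells. Its arguments: {"type":"object","properties":{"commands":{"type":"array"},"newtons":{"type":"number"}},"required":["commands"]}

```bash
ls; mkdir -p pics; cat > h.py <<'E'
import numpy as np, cv2
from cell import observe, imaging, arm
def snap(n):
    im,d=imaging.get_image(n); return im,d
def ray(n,uv):
    p=imaging.camera_params(n); K=np.array(p["camera_matrix"],float); D=np.array(p["dist"],float)
    q=cv2.undistortPoints(np.array(uv,float).reshape(-1,1,2),K,D).reshape(-1,2)
    d=np.c_[q[:,0],-q[:,1],-np.ones(len(q))]
    R=np.array(p["rotation"]); 
    if R.ndim==1: R=cv2.Rodrigues(R)[0]
    return np.array(p["origin"]), d@R.T
def plane(n,uv,z):
    o,d=ray(n,uv); return o+d*((z-o[2])/d[:,2])[:,None]
def deproj(n,uv,dep):
    o,d=ray(n,uv); return o+d*np.array(dep)[:,None]
E
python3 - <<'E'
from h import *
for n in("top","side"):
    im,d=snap(n); cv2.imwrite(f"pics/{n}0.png",im[:,:,::-1]); np.savez(f"{n}0.npz",im=im,d=d)
    p=imaging.camera_params(n); print(n,p["origin"],p["dist"],p["rotation"])
s=observe(); print(s["position"],s["ee_rot"],s["clock"],arm.grasp_offset)
E
```

```text
pics
top [ 0.54462773 -0.01221448  1.2976644 ] [-0.09232047  0.          0.          0.          0.        ] [ 0.06587822 -0.05099743 -1.59325444]
side [ 0.40028943 -0.78426934  0.90009391] [0.01712058 0.         0.         0.         0.        ] [ 0.79997124 -0.10786241 -0.25396638]
[0.25175178 0.57150831 0.1997343 ] [-6.47013005e-01 -3.07409075e+00  2.23705746e-03] 0.1 0.0188
```

View pics/top0.png

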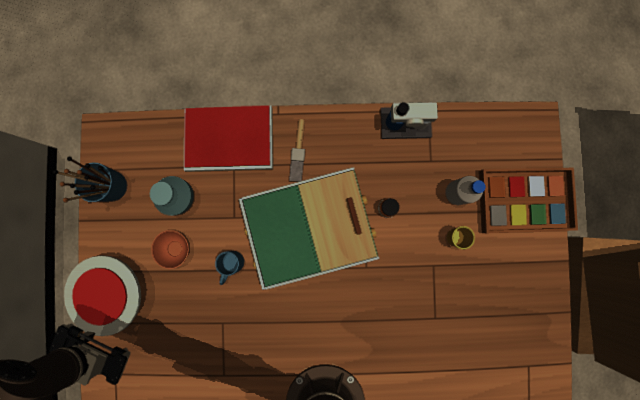

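View pics/side0.png

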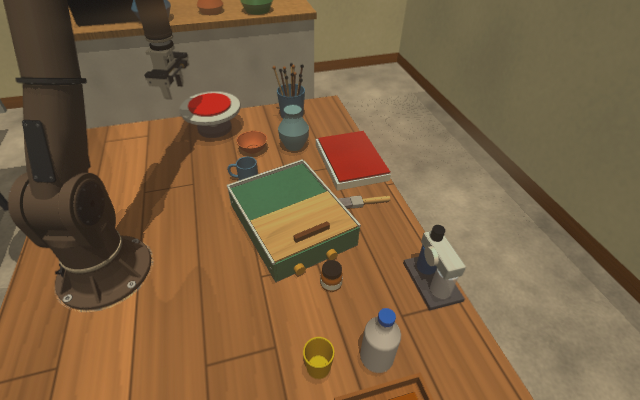

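The top view shows the box with corners near (240,198), (353,169), (378,258) and (264,288). The green deck is on the left (+y), the batten is at (353,216), the jar at (390,207) and the mug at (228,264). The side view agrees with this.

```bash
python3 - <<'E'
from h import *
f=np.load("top0.npz"); im,d=f["im"],f["d"]
v,u=np.mgrid[150:305,225:405]; uv=np.c_[u.ravel(),v.ravel()]
P=deproj("top",uv,d[150:305,225:405].ravel()); z=P[:,2]
c=im[150:305,225:405].reshape(-1,3).astype(int)
m=((z>.07)&(z<.1)).reshape(v.shape).astype(np.uint8)
n,l,st,_=cv2.connectedComponentsWithStats(m); k=1+np.argmax(st[1:,4]); mm=(l==k).ravel()
r=cv2.minAreaRect(P[mm][:,:2].astype(np.float32)); print("box",r, cv2.boxPoints(r))
hsv=cv2.cvtColor(im,cv2.COLOR_RGB2HSV)[150:305,225:405].reshape(-1,3)
g=mm&(hsv[:,0]>40)&(hsv[:,0]<90)&(hsv[:,1]>80); gc=P[g].mean(0); print("green",gc)
w=mm&(hsv[:,0]>8)&(hsv[:,0]<30)&(hsv[:,1]>60)&(hsv[:,2]>110); print("wood",P[w].mean(0),cv2.minAreaRect(P[w][:,:2].astype(np.float32)))
b=(z>.08)&(z<.12)&(c.sum(1)<200)&(c[:,0]>c[:,1]+15)&(u.ravel()>335)&(u.ravel()<370)
Q=plane("top",uv[b],.108); print("batten",b.sum(),Q.mean(0),cv2.minAreaRect(Q[:,:2].astype(np.float32)), z[b].mean())
j=(z>.05)&(u.ravel()>378)&(u.ravel()<403)&(v.ravel()>190)&(v.ravel()<222); print("jar",P[j].mean(0),P[j].min(0),P[j].max(0))
E
```

```text
box ((0.547290563583374, 0.035721078515052795), (0.28196391463279724, 0.35313451290130615), 13.885237693786621) [[ 0.36805612  0.17329618]
 [ 0.45280057 -0.16951916]
 [ 0.726525   -0.10185403]
 [ 0.64178056  0.24096131]]
green [0.52784887 0.11559316 0.07946794]
wood [ 0.56672643 -0.04790695  0.08915095] ((0.5475075244903564, 0.03506280481815338), (0.28060412406921387, 0.3502225875854492), 13.956043243408203)
batten 238 [ 0.58031517 -0.09742117  0.108     ] ((0.5804631114006042, -0.09647402912378311), (0.10941338539123535, 0.020226240158081055), 13.888391494750977) 0.1061104127496827
jar [ 0.60435849 -0.20675094  0.08917339] [ 0.54462773 -0.23522723  0.05115173] [ 0.63240281 -0.01221448  1.2976644 ]
```

apply_moves(
  commands=[
    [0, 0.2, -0.4, 0, -0.13],
    [0, 0.4, -0.84, 0, -0.13],
    [0, 0.4, -0.84, 0, -0.13],
    [0, 0.4, -0.84, 0, -0.13],
    [0, 0.4, -0.84, 0, -0.13],
    [0, 0.4, -0.84, 0, -0.13],
    [0, 0.4, -0.84, 0, -0.13],
    [0, 0.4, -0.84, 0, -0.13],
    [0, 0.4, -0.84, 0, -0.13],
    [0, 0.4, -0.84, 0, -0.13],
    [0, 0.4, -0.84, 0, -0.13],
    [0, 0.4, -0.84, 0, -0.13],
  ],
  newtons=20,
)

```text
clock: 1.6
position: [0.5283, -0.0079, 0.2004]
ee_rot: [-1.769, -2.596, -0.0]
force: [0.6, 0.1, -0.4]
width: 0.005
gripper_force: 0.0
```

apply_moves(
  commands=[
    [0, 0.4, -0.84, 0, -0.13],
    [0, 0.4, -0.84, 0, -0.13],
    [0, 0.2, -0.4, 0, 0],
    [0, 0, 0, 0, 0],
  ],
)

```text
clock: 2.1
position: [0.5878, -0.1339, 0.1999]
ee_rot: [1.937, 2.473, -0.002]
force: [0.2, -0.4, -1.6]
width: 0.004
gripper_force: 0.0
```

apply_moves(
  commands=[
    [0, 0, 0, -0.4, 0],
    [0, 0, 0, -0.5, 0],
    [0, 0, 0, -0.5, 0],
    [0, 0, 0, -0.3, 0],
    [0, -0.06, 0.24, 0, 0],
    [0, -0.06, 0.24, 0, 0],
    [0, -0.06, 0.24, 0, 0],
    [0, -0.06, 0.24, 0, 0],
    [0, -0.06, 0.24, 0, 0],
  ],
)

```text
clock: 3.22
position: [0.5698, -0.0579, 0.0988]
ee_rot: [1.931, 2.477, 0.001]
force: [-0.3, -0.0, -0.7]
width: 0.006
gripper_force: 0.0
```

```bash
python3 - <<'E'
from h import *
im,d=snap("side"); cv2.imwrite("pics/s1.png",cv2.resize(im[120:300,190:430,::-1],None,fx=3,fy=3))
s=observe();print(s["force"],s["position"])
E
```

```text
[-0.49528335  1.94873542  0.50107061] [ 0.56935829 -0.05551818  0.09846626]
```

View pics/s1.png

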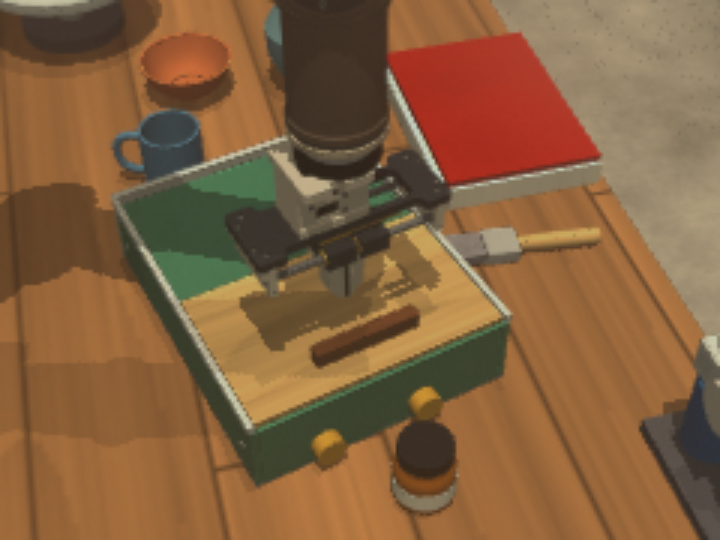

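The crop shows the cover still closed. The batten is at about (365,335) in the crop, and the fingertips are already on its +y side at about (345,290), so the fingers went over it. I'll measure the real fingertip height.

```bash
python3 - <<'E'
from h import *
for n,(v0,v1,u0,u1) in dict(side=(195,225,285,325),top=(170,260,270,370)).items():
    im,d=snap(n)
    v,u=np.mgrid[v0:v1,u0:u1]; uv=np.c_[u.ravel(),v.ravel()]
    P=deproj(n,uv,d[v0:v1,u0:u1].ravel())
    D=np.linalg.norm(P[:,:2]-[.5693,-.0555],axis=1); m=(D<.035)&(P[:,2]>.1)
    print(n,m.sum()); 
    if n=="side":
        for a in np.argsort(P[:,2]+10*(~m))[:400:20]: print(uv[a],P[a].round(4))
    b=(np.abs(P[:,2]-.106)<.006)&(np.hypot(P[:,0]-.58,P[:,1]+.097)<.07)
    print("batten-ish",P[b].mean(0) if b.any() else None,b.sum())
    if n=="top":
        print(d[v0:v1:10,u0:u1:10].round(3))
E
```

```text
side 227
[306 217] [ 0.5735 -0.0652  0.1246]
[303 216] [ 0.564  -0.0694  0.1356]
[299 215] [ 0.5527 -0.0698  0.1431]
[310 210] [ 0.5859 -0.063   0.1471]
[307 210] [ 0.5763 -0.0674  0.154 ]
[309 207] [ 0.5835 -0.0618  0.1584]
[302 209] [ 0.5619 -0.0692  0.1635]
[294 201] [ 0.5403 -0.072   0.202 ]
[310 197] [ 0.5824 -0.0782  0.2115]
[312 197] [ 0.587  -0.0815  0.2134]
[299 199] [ 0.5517 -0.0824  0.2159]
[303 196] [ 0.5621 -0.0849  0.2263]
[288 205] [0.5432 0.0413 0.0788]
[293 222] [ 0.541  -0.0369  0.084 ]
[296 221] [ 0.5503 -0.0359  0.0846]
[321 221] [ 0.6206 -0.0557  0.085 ]
[313 215] [ 0.6044 -0.0263  0.0853]
[287 220] [ 0.5256 -0.0259  0.0855]
[292 220] [ 0.5397 -0.0299  0.0857]
[316 206] [0.623  0.0073 0.086 ]
batten-ish [ 0.61601903 -0.08645804  0.10800521] 9
top 1124
batten-ish None 0
[[1.309 1.312 1.308 1.289 1.308 1.306 1.309 1.307 1.216 1.303]
 [1.307 1.305 1.291 1.288 1.217 1.215 1.217 1.212 1.213 1.305]
 [1.213 1.22  1.223 1.217 1.216 1.07  0.774 1.066 1.214 1.301]
 [1.223 1.225 1.221 1.223 1.211 1.212 0.756 0.766 0.77  0.771]
 [1.217 1.218 1.222 1.22  1.213 1.207 0.741 0.755 0.757 0.757]
 [1.222 1.217 1.219 1.221 1.208 0.77  0.729 0.732 0.735 0.738]
 [1.217 1.212 1.214 1.218 1.209 0.723 0.723 0.714 0.717 0.729]
 [1.214 1.216 1.22  1.213 1.215 0.723 0.702 0.699 0.701 0.717]
 [1.208 1.208 1.212 1.211 1.212 0.7   0.685 0.682 0.689 0.705]]
```

```bash
python3 - <<'E'
from h import *
im,d=snap("side"); s=observe(); p=s["position"]; print(p,s["width"],s["force"])
c=imaging.camera_params("side"); R=cv2.Rodrigues(np.array(c["rotation"]))[0] if np.ndim(c["rotation"])==1 else np.array(c["rotation"])
def proj(X):
    q=(np.array(X)-c["origin"])@R*[1,-1,-1]
    return cv2.projectPoints(q.reshape(-1,1,3),np.zeros(3),np.zeros(3),np.array(c["camera_matrix"]),np.array(c["dist"]))[0].reshape(-1,2)
print("tcp px",proj([p,p+[0,0,.02],[.5803,-.0973,.108]]))
v,u=np.mgrid[200:235,290:325]; P=deproj("side",np.c_[u.ravel(),v.ravel()],d[200:235,290:325].ravel()).reshape(35,35,3)
for uu in (299,301,303,305,307,309): print(uu,[(k+200,P[k,uu-290].round(3).tolist()) for k in range(12,24,1)])
cv2.imwrite("pics/s2.png",cv2.resize(im[185:245,270:350,::-1],None,fx=8,fy=8,interpolation=0))
E
```

```text
[ 0.56998248 -0.05906263  0.09858875] 0.0025908774198272707 [-0.46518818 -0.81552292  0.01523265]
tcp px [[304.4060255  222.02731911]
 [304.27612684 217.20929456]
 [311.32959543 228.72092783]]
299 [(212, [0.553, -0.071, 0.156]), (213, [0.552, -0.074, 0.155]), (214, [0.553, -0.068, 0.146]), (215, [0.552, -0.071, 0.145]), (216, [0.553, -0.067, 0.137]), (217, [0.562, -0.026, 0.088]), (218, [0.56, -0.033, 0.091]), (219, [0.56, -0.032, 0.086]), (220, [0.559, -0.036, 0.086]), (221, [0.558, -0.04, 0.087]), (222, [0.557, -0.044, 0.086]), (223, [0.556, -0.049, 0.088])]
301 [(212, [0.558, -0.073, 0.157]), (213, [0.558, -0.072, 0.152]), (214, [0.558, -0.072, 0.148]), (215, [0.558, -0.072, 0.144]), (216, [0.558, -0.073, 0.141]), (217, [0.557, -0.074, 0.138]), (218, [0.567, -0.028, 0.085]), (219, [0.566, -0.035, 0.087]), (220, [0.565, -0.039, 0.087]), (221, [0.565, -0.038, 0.083]), (222, [0.563, -0.048, 0.089]), (223, [0.562, -0.05, 0.088])]
303 [(212, [0.564, -0.069, 0.151]), (213, [0.564, -0.071, 0.149]), (214, [0.564, -0.069, 0.144]), (215, [0.564, -0.071, 0.142]), (216, [0.563, -0.073, 0.14])
[... 637 characters left out ...]
, -0.068, 0.143]), (214, [0.576, -0.068, 0.139]), (215, [0.576, -0.069, 0.136]), (216, [0.575, -0.069, 0.132]), (217, [0.575, -0.069, 0.128]), (218, [0.584, -0.034, 0.086]), (219, [0.583, -0.039, 0.087]), (220, [0.581, -0.045, 0.09]), (221, [0.58, -0.048, 0.088]), (222, [0.58, -0.051, 0.088]), (223, [0.578, -0.057, 0.089])]
309 [(212, [0.582, -0.067, 0.144]), (213, [0.582, -0.068, 0.142]), (214, [0.582, -0.066, 0.135]), (215, [0.582, -0.066, 0.131]), (216, [0.592, -0.028, 0.087]), (217, [0.591, -0.032, 0.086]), (218, [0.589, -0.037, 0.087]), (219, [0.588, -0.041, 0.088]), (220, [0.587, -0.047, 0.09]), (221, [0.586, -0.051, 0.09]), (222, [0.585, -0.053, 0.088]), (223, [0.584, -0.055, 0.086])]
```

View pics/s2.png

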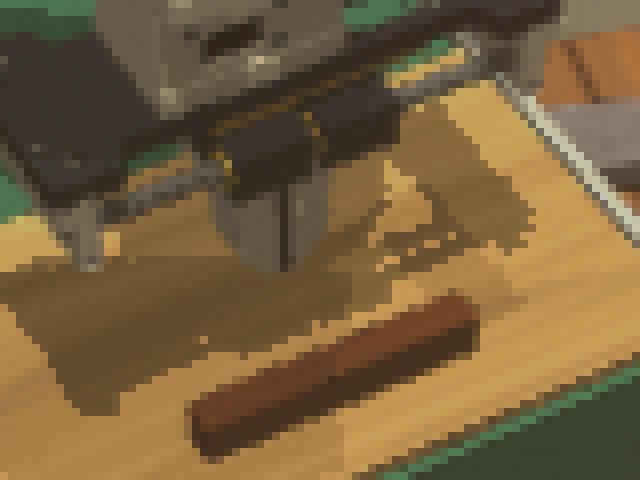

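The cover hasn't moved. The tips show at z ≈ 0.123 (lowest finger pixel around row 218) while the reported TCP is 0.0986, so the real tips are about 24 mm higher than reported. I'll go back and come in lower.

apply_moves(
  commands=[
    [0, 0, 0, 0.3, 0],
    [0, 0.1, -0.42, 0, 0],
    [0, 0.1, -0.42, 0, 0],
    [0, 0.1, -0.42, 0, 0],
    [0, 0, 0, -0.3, 0],
    [0, 0, 0, -0.2, 0],
    [0, 0, 0, -0.2, 0],
    [0, 0, 0, 0, 0],
  ],
)

```text
clock: 4.42
position: [0.587, -0.1338, 0.0731]
ee_rot: [-1.93, -2.476, 0.002]
force: [0.9, 0.1, 0.1]
width: 0.006
gripper_force: 0.0
```

```bash
python3 - <<'E'
from h import *
im,d=snap("side"); s=observe(); print(s["position"],s["force"])
v,u=np.mgrid[190:260,290:340]; P=deproj("side",np.c_[u.ravel(),v.ravel()],d[190:260,290:340].ravel()); uv=np.c_[u.ravel(),v.ravel()]
m=np.abs(P[:,1]-P[:,0]*.247*1-(s["position"][1]-.247*s["position"][0]) +.01)<.008
m&=(np.abs(P[:,0]-s["position"][0])<.02)&(P[:,2]>.085)
for a in np.argsort(P[:,2]+9*(~m))[:30:3]: print(uv[a],P[a].round(4))
E
```

```text
[ 0.58759333 -0.13412174  0.07391955] [0.55121258 0.70213648 0.13184245]
[318 243] [ 0.5866 -0.1435  0.0977]
[320 242] [ 0.5921 -0.1439  0.1007]
[322 240] [ 0.5983 -0.142   0.105 ]
[318 241] [ 0.5866 -0.1433  0.106 ]
[323 239] [ 0.6014 -0.141   0.107 ]
[320 240] [ 0.5924 -0.1428  0.1077]
[316 242] [ 0.5796 -0.1484  0.1099]
[314 242] [ 0.5742 -0.1475  0.1106]
[316 241] [ 0.58   -0.1468  0.1121]
[322 238] [ 0.5982 -0.142   0.1133]
```

apply_moves(
  commands=[
    [0, 0, 0, -0.05, 0],
    [0, -0.06, 0.24, 0, 0],
    [0, -0.06, 0.24, 0, 0],
    [0, -0.06, 0.24, 0, 0],
    [0, -0.06, 0.24, 0, 0],
    [0, 0, 0, 0, 0],
  ],
)

```text
clock: 5.22
position: [0.5732, -0.0745, 0.0714]
ee_rot: [-1.928, -2.479, -0.001]
force: [0.1, 0.3, -0.6]
width: 0.006
gripper_force: 0.0
```

```bash
cat >> h.py <<'E'
def green():
    im,d=snap("side"); hsv=cv2.cvtColor(im,cv2.COLOR_RGB2HSV)
    return im,d
E
python3 - <<'E'
from h import *
im,d=snap("side"); s=observe(); print(s["position"],s["force"])
cv2.imwrite("pics/s3.png",cv2.resize(im[150:290,210:370,::-1],None,fx=4,fy=4,interpolation=0))
E
```

```text
[ 0.57328792 -0.07562296  0.07142021] [ 0.49050933 -0.87361276  0.48948219]
```

View pics/s3.png

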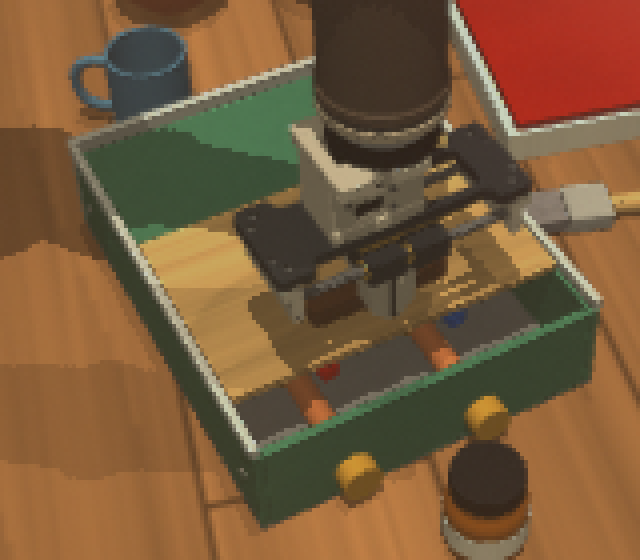

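The cover is moving. The red handle shows at about (328,370) in the crop on the -x valve, and the blue one at (455,318) on the +x valve. I'll keep pushing to the stop.

apply_moves(
  commands=[
    [0, -0.06, 0.24, 0, 0],
    [0, -0.06, 0.24, 0, 0],
    [0, -0.06, 0.24, 0, 0],
    [0, -0.06, 0.24, 0, 0],
    [0, -0.06, 0.24, 0, 0],
    [0, -0.06, 0.24, 0, 0],
    [0, -0.06, 0.24, 0, 0],
    [0, -0.02, 0.08, 0, 0],
    [0, -0.01, 0.04, 0, 0],
    [0, 0, 0, 0, 0],
  ],
)

```text
clock: 6.52
position: [0.5479, 0.0264, 0.0716]
ee_rot: [1.933, 2.469, -0.004]
force: [6.2, -15.5, -2.5]
width: 0.002
gripper_force: 8.7
```

apply_moves(
  commands=[
    [0, 0.06, -0.24, 0, 0],
    [0, 0, 0, 0.4, 0],
    [0, 0, 0, 0.6, 0],
    [0, 0, 0, 0.7, 0],
    [0, -0.3, 0.6, 0.4, 0],
    [0, -0.3, 0.6, 0, 0],
    [0, 0, 0, 0, 0],
  ],
)

```text
clock: 7.4
position: [0.512, 0.0927, 0.1972]
ee_rot: [-1.922, -2.481, -0.001]
force: [-0.2, 0.1, -0.0]
width: 0.007
gripper_force: 0.0
```

```bash
python3 - <<'E'
from h import *
s=observe(); print(s["position"],s["force"])
for n in("side","top"):
    im,d=snap(n); np.savez(n+"2.npz",im=im,d=d)
    hsv=cv2.cvtColor(im,cv2.COLOR_RGB2HSV)
    v,u=np.mgrid[:400,:640]; uv=np.c_[u.ravel(),v.ravel()]; P=plane(n,uv,.069); Rb=np.array([[.971,.24],[-.24,.971]])
    B=(P[:,:2]-[.5473,.0357])@Rb.T; ins=(abs(B[:,0])<.13)&(B[:,1]>-.165)&(B[:,1]<0.01)
    D=deproj(n,uv,d.ravel()); BD=(D[:,:2]-[.5473,.0357])@Rb.T
    h,sa,va=hsv.reshape(-1,3).T.astype(int)
    for nm,c in dict(red=((h<6)|(h>172))&(sa>150)&(va>60),blue=(h>100)&(h<130)&(sa>120)&(va>50)).items():
        m=ins&c&(D[:,2]>.04)&(D[:,2]<.085)
        print(n,nm,m.sum(), D[m].mean(0) if m.any() else "")
        if m.sum()>5: print("  box rect",cv2.minAreaRect((B[m]*1000).astype(np.float32)))
im=np.load("side2.npz")["im"];cv2.imwrite("pics/s4.png",cv2.resize(im[150:290,210:370,::-1],None,fx=4,fy=4,interpolation=0))
E
```

```text
[0.51203854 0.09265332 0.19718255] [-0.21055005  0.09795763 -0.03277887]
side red 67 [ 0.51544339 -0.07826038  0.06622077]
  box rect ((-59.5802116394043, -104.62850952148438), (15.606040000915527, 50.62771987915039), 9.682343482971191)
side blue 57 [ 0.6169223  -0.05201284  0.06729655]
  box rect ((45.85380554199219, -102.5244369506836), (14.29636001586914, 46.06377029418945), 7.033074855804443)
top red 63 [ 0.51676796 -0.07304683  0.06918352]
  box rect ((-55.255802154541016, -99.47422790527344), (15.954394340515137, 42.724205017089844), 11.216775894165039)
top blue 67 [ 0.61916813 -0.05076046  0.06899824]
  box rect ((48.48731994628906, -100.72997283935547), (13.421809196472168, 42.985286712646484), 11.352739334106445)
```

View pics/s4.png

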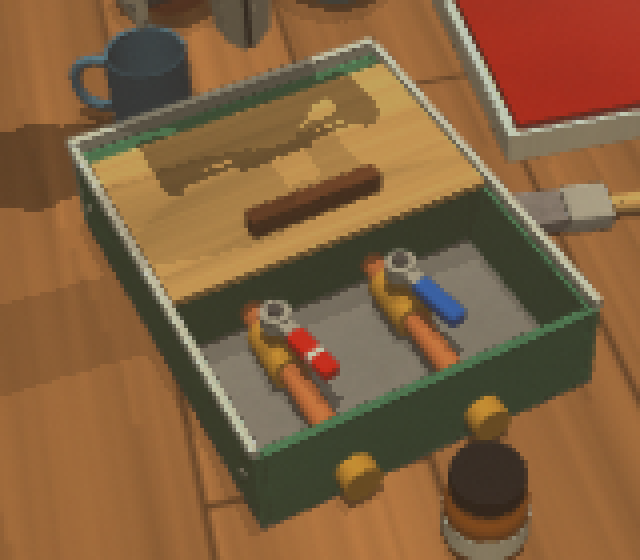

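The compartment is open. The red handle is at about (312,352) in the crop, 10° off its pipe, and the blue one at (440,300). The fingers seem shorter than nominal, so I'll measure the underside of the gripper against the rails and batten before going down.

```bash
python3 - <<'E'
from h import *
t=np.array([.512,.0927,.1972]); Rb=np.array([[.971,.24],[-.24,.971]])
for n in("side","top"):
    f=np.load(n+"2.npz"); d=f["d"]
    v,u=np.mgrid[:400,:640]; uv=np.c_[u.ravel(),v.ravel()]; D=deproj(n,uv,d.ravel())
    B=np.c_[(D[:,:2]-t[:2])@Rb.T,D[:,2]-t[2]]*1000
    g=(abs(B[:,0])<130)&(abs(B[:,1])<70)&(B[:,2]>-20)&(B[:,2]<190)&(d.ravel()>0)
    for a in range(-130,130,10):
        q=B[g&(B[:,0]>=a)&(B[:,0]<a+10)]
        if len(q)>2: print(n,a,len(q),"zmin",np.sort(q[:,2])[:3].round(),"y",q[:,1].min().round(),q[:,1].max().round())
f=np.load("side2.npz")["d"]; im,_=np.load("side2.npz")["im"],0
# cover position: batten
b=np.array([[0,0]])
hsv=cv2.cvtColor(im,cv2.COLOR_RGB2HSV); v,u=np.mgrid[:400,:640]; uv=np.c_[u.ravel(),v.ravel()]
D=deproj("side",uv,f.ravel()); BB=(D[:,:2]-[.5473,.0357])@Rb.T
m=(D[:,2]>.1)&(D[:,2]<.113)&(abs(BB[:,0])<.07)&(abs(BB[:,1]-.013)<.04)&(im.reshape(-1,3).sum(1)<260); print("batten",m.sum(),BB[m].mean(0))
E
```

```text
side -100 85 zmin [115. 116. 116.] y -41.0 34.0
side -90 130 zmin [92. 93. 93.] y -42.0 36.0
side -80 81 zmin [101. 103. 105.] y -40.0 33.0
side -70 65 zmin [103. 104. 105.] y -35.0 27.0
side -60 183 zmin [ 99. 105. 105.] y -34.0 33.0
side -50 94 zmin [104. 104. 104.] y -41.0 30.0
side -40 126 zmin [85. 87. 91.] y -41.0 36.0
side -30 124 zmin [49. 53. 59.] y -40.0 9.0
side -20 174 zmin [33. 36. 37.] y -39.0 7.0
side -10 140 zmin [25. 27. 31.] y -40.0 -8.0
side 0 161 zmin [28. 29. 30.] y -41.0 -9.0
side 10 114 zmin [35. 38. 39.] y -39.0 -7.0
side 20 51 zmin [95. 95. 99.] y -40.0 -20.0
side 30 38 zmin [103. 103. 105.] y -31.0 27.0
side 40 52 zmin [103. 103. 104.] y -32.0 30.0
side 50 47 zmin [102. 103. 105.] y -33.0 28.0
side 60 90 zmin [103. 103. 104.] y -37.0 35.0
side 70 110 zmin [91. 92. 93.] y -41.0 35.0
side 80 80 zmin [94. 95. 95.] y -39.0 34.0
side 90 13 zmin [117. 120. 122.] y -36.0 25.0
top -100 27 zmin [132. 132. 133.] y -41.0 -21.0
top -90 42 zmin [105. 113. 123.] y -42.0 -22.0
top -80 38 zmin [125. 132. 133.] y -42.0 -23.0
top -70 23 zmin [106. 108. 108.] y -40.0 -28.0
top -60 7 zmin [107. 108. 111.] y -35.0 -31.0
top -40 6 zmin [103. 117. 118.] y -42.0 -37.0
top -30 10 zmin [102. 113. 114.] y -42.0 -37.0
top -20 8 zmin [101. 114. 115.] y -41.0 -38.0
top -10 3 zmin [112. 113. 116.] y -41.0 -40.0
top 0 3 zmin [ 99. 109. 114.] y -41.0 -41.0
top 50 18 zmin [106. 108. 108.] y -36.0 20.0
top 60 105 zmin [107. 108. 108.] y -40.0 30.0
top 70 134 zmin [107. 108. 126.] y -41.0 33.0
top 80 132 zmin [ 93. 121. 130.] y -41.0 32.0
top 90 38 zmin [126. 130. 131.] y -41.0 30.0
batten 164 [-0.00383314  0.00603282]
```

The gripper body sits 67 mm above the tips, which is nominal, so the reported z is simply about 24 mm low. Clearances are fine. Next I go down to the -x side of the red sleeve.

apply_moves(
  commands=[
    [0, -0.1, -0.59, 0, 0],
    [0, -0.1, -0.59, 0, 0],
    [0, -0.1, -0.59, 0, 0],
    [0, -0.1, -0.59, 0, 0],
    [0, -0.11, -0.6, 0, 0],
    [0, 0, 0, -0.5, 0],
    [0, 0, 0, -0.5, 0],
    [0, 0, 0, -0.5, 0],
    [0, 0, 0, -0.5, 0],
    [0, 0, 0, -0.4, 0],
    [0, 0, 0, -0.3, 0],
    [0, 0, 0, 0, 0],
  ],
)

```text
clock: 9.0
position: [0.4822, -0.0903, 0.0343]
ee_rot: [-1.933, -2.473, 0.004]
force: [-0.3, 0.2, 0.4]
width: 0.006
gripper_force: 0.0
```

```bash
python3 - <<'E'
from h import *
s=observe(); print(s["position"],s["force"])
im,d=snap("side");cv2.imwrite("pics/s5.png",cv2.resize(im[150:290,210:370,::-1],None,fx=4,fy=4,interpolation=0))
E
```

```text
[ 0.48221004 -0.09031445  0.03426381] [-0.29084927  0.21850342  0.37851299]
```

View pics/s5.png

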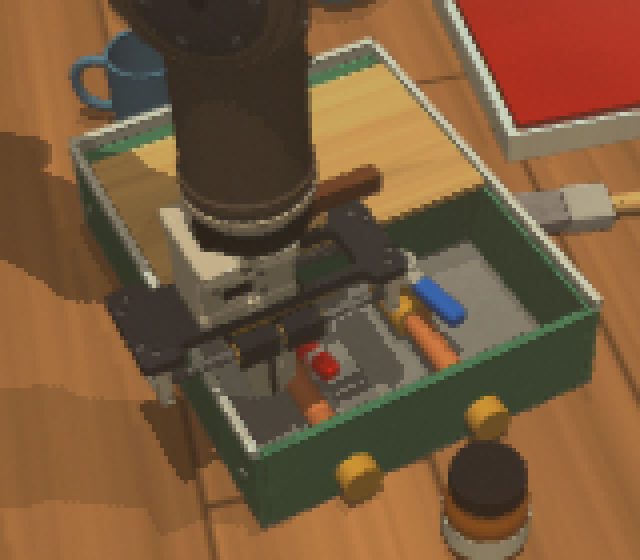

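The fingers are inside the compartment, left of the red sleeve (red at about (318,358) in the crop), and the blue handle is clear. Now I push in an arc.

apply_moves(
  commands=[
    [0, 0.15, 0.04, -0.04, 0],
    [0, 0.15, 0.04, 0, 0],
    [0, 0.15, 0.04, 0, 0],
    [0, 0.15, 0.08, 0, 0],
    [0, 0.15, 0.08, 0, 0],
    [0, 0.1, 0.14, 0, 0],
    [0, 0.1, 0.14, 0, 0],
    [0, 0.05, 0.15, 0, 0],
    [0, 0, 0, 0, 0],
  ],
)

```text
clock: 10.18
position: [0.5444, -0.0452, 0.0331]
ee_rot: [1.93, 2.478, 0.002]
force: [-0.3, -0.2, -0.4]
width: 0.005
gripper_force: 0.0
```

```bash
python3 - <<'E'
from h import *
s=observe(); q=s["position"][:2]-[.5473,.0357]; B=np.array([[.971,.24],[-.24,.971]])@q*1000; print(B+[65,53],s["force"],s["position"])
im,d=snap("side");cv2.imwrite("pics/s6.png",cv2.resize(im[150:290,210:370,::-1],None,fx=4,fy=4,interpolation=0))
E
```

```text
[ 42.78786089 -24.86867902] [-0.2928253  -0.24473965 -0.37016346] [ 0.54442177 -0.04520572  0.03312195]
```

View pics/s6.png

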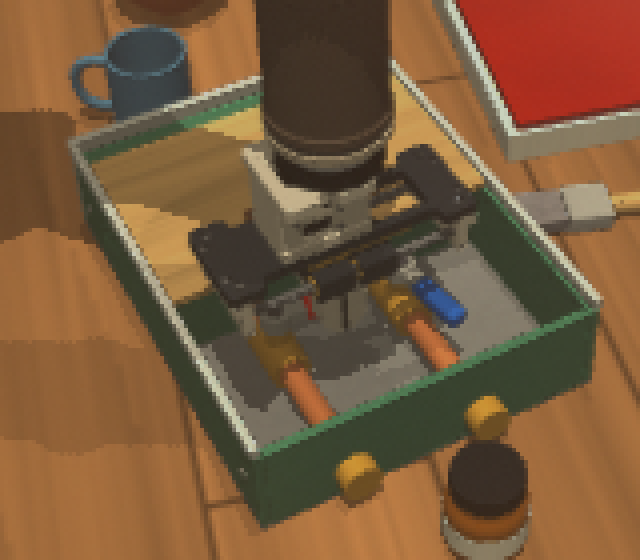

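The handle has swung round: red shows at about (308,305) in the crop behind the fingers, and blue is unmoved. I push on to the stop.

apply_moves(
  commands=[
    [0, -0.01, 0.05, 0, 0],
    [0, -0.01, 0.05, 0, 0],
    [0, -0.01, 0.05, 0, 0],
    [0, 0, 0, 0, 0],
  ],
)

```text
clock: 10.72
position: [0.5431, -0.0396, 0.0335]
ee_rot: [1.932, 2.473, -0.0]
force: [4.9, -7.9, -2.3]
width: 0.007
gripper_force: 4.4
```

apply_moves(
  commands=[
    [0, -0.01, 0.05, 0, 0],
    [0, 0, 0, 0, 0],
    [0, 0, 0, 0, 0],
  ],
)

```text
clock: 11.1
position: [0.5431, -0.0394, 0.0336]
ee_rot: [1.933, 2.468, -0.002]
force: [5.9, -15.2, -6.3]
width: 0.004
gripper_force: 8.5
```

apply_moves(
  commands=[
    [0, 0.04, -0.15, 0, 0],
    [0, 0.03, -0.1, 0, 0],
    [0, 0, 0, 0.4, 0],
    [0, 0, 0, 0.7, 0],
    [0, 0, 0, 0.8, 0],
    [0, 0, 0, 0.8, 0],
    [0, -0.3, 0.5, 0, 0],
    [0, -0.3, 0.7, 0, 0],
    [0, -0.3, 0.7, 0, 0],
    [0, 0, 0.5, 0, 0],
    [0, 0, 0, 0, 0],
  ],
)

```text
clock: 12.48
position: [0.4904, 0.0976, 0.1949]
ee_rot: [-1.925, -2.481, -0.0]
force: [0.5, -1.2, 0.8]
width: 0.007
gripper_force: 0.0
```

```bash
python3 - <<'E'
from h import *
s=observe(); print(s["position"],s["force"])
im,d=snap("side");cv2.imwrite("pics/s7.png",cv2.resize(im[150:290,210:370,::-1],None,fx=4,fy=4,interpolation=0))
hsv=cv2.cvtColor(im,cv2.COLOR_RGB2HSV); v,u=np.mgrid[:400,:640]; uv=np.c_[u.ravel(),v.ravel()]; P=plane("side",uv,.069)
B=(P[:,:2]-[.5473,.0357])@np.array([[.971,.24],[-.24,.971]]).T; h,sa,va=hsv.reshape(-1,3).T.astype(int)
ins=(abs(B[:,0])<.13)&(B[:,1]>-.165)&(B[:,1]<0.01)
for nm,c in dict(red=((h<6)|(h>172))&(sa>150)&(va>60),blue=(h>100)&(h<130)&(sa>120)&(va>50)).items():
    m=ins&c; print(nm,m.sum(),cv2.minAreaRect((B[m]*1000).astype(np.float32)))
E
```

```text
[0.4904024  0.09764992 0.19485843] [ 0.45206756 -1.18897173  0.75585995]
red 66 ((-21.314495086669922, -59.153568267822266), (45.90377426147461, 21.01255989074707), 2.289854049682617)
blue 56 ((45.61164855957031, -102.77904510498047), (14.196883201599121, 45.491275787353516), 11.778536796569824)
```

View pics/s7.png

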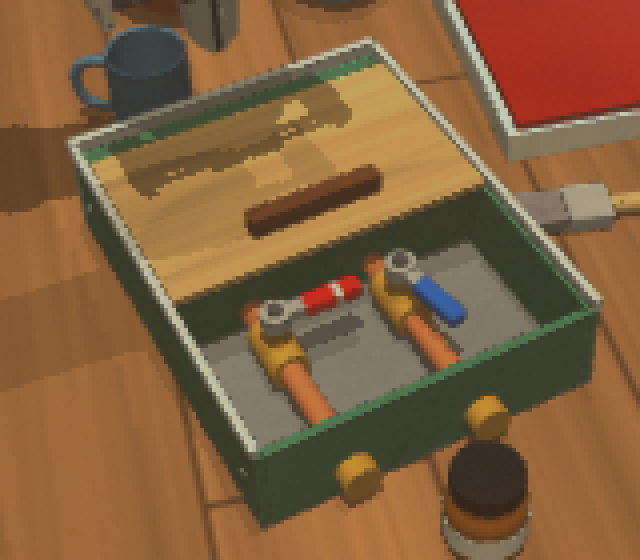

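The red handle (330,295 in the crop) is now square across its pipe. It held against 15 N at the stop without moving further, the cover is open, and the blue handle (440,300) hasn't moved. The arm is clear of everything, so I'm handing in.

```bash
python3 -c "
from h import *
print(arm.sign_off())"
```

```text
the job is handed in; nothing more can be done
None
```

I pushed the cover aside to its stop and the red handle shut against its stop, square across its pipe; the last picture shows the blue handle, mug, jar and brush where they were, and I handed the job in at about 12.5 s, with no verdict returned.

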